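# Empty the weighing pan into the sample box

## Robot

A 6-joint arm with a two-finger parallel gripper is mounted at the origin on the work surface. World frame = base frame: x ahead of the robot, y to its left, z up, the work surface at z = 0. Lengths are in m, angles in degrees, forces in N, time in s.
With the tool pointing down it reaches from about 0.35 to 0.775 m from the base axis. Payload 5.5 kg.
Tool frame: the origin (TCP) lies between the finger pads; the fingertips stand 19 mm ahead of it and the grasp point (between the pads) is the TCP; z points along the fingers, y is the line along which they close (so a half turn about z gives the same grasp; the last joint's range is limited). The gripper opens to 85 mm and grips with 20 to 120 N. Pads are 22 mm wide; open, the fingers measure 114 mm over their backs; the gripper's body (76 mm by 85 mm) begins 54 mm behind the grasp point. The pads swing forward as they close: fully open they stand 13 mm farther back than shut.
Start: joints at [-7.998, 17.945, 2.641, 74.691, 0, 82.002], TCP at [0.575, -0, 0.25] pointing down, gripper open.
Joint ranges: [-158.12, 158.12], [-49.38, 96.58], [-58.88, 72.47], [-126.05, 133.96], [-84.25, 85.87], [-180, 180]. Speed limits (degrees/s): [147.25, 147.25, 180, 180, 180, 180].

## Interface

Orientations are given as a 3x3 rotation matrix whose columns are the frame's x, y, z axes.
In Python, from workcell import r gives the robot as it stands. Calls block until the motion is done:
- r.goto(position, orientation): joint-space move of the TCP to a pose.
- r.servo_line(position, frame=None, vel=0.15, until_force=None): straight line of the TCP; frame=None keeps the orientation; vel is the mean speed in m/s. With until_force (N) it stops when the force on the tool has changed by that much, and returns True; else False.
- r.movej(angles): joint-space move.
- r.set_gripper(opening, effort=None): finger opening in m; effort is the grip in N (None keeps the last); returns when the fingers have stopped.
- r.hold(seconds).
- r.ik(position, orientation): joint angles nearest the present ones, or None.
- r.camera(name): name is "scene" or "side" or "wrist"; returns the picture (384x512x3 uint8, red, green, blue); there is no depth.
- r.calibration(name): a dict with "fx", "fy", "cx", "cy" (pixels), "rvec" (rotation vector, rad) and "tvec" (3), from world to camera coordinates, as OpenCV has them; the wrist camera has in their place "T_tool_cam" (4x4, takes a point from camera to tool coordinates, whose origin is the TCP and whose axes are the flange's). Camera axes: x right, y down, z forward; pixel columns grow to the right and rows downward; lengths in m; the calibration is good to about 2 mm. A picture is of the moment at which its call begins: read the wrist's pose just before it. calibration takes no time and is no camera call.
A pose or a line that the arm cannot do raises r.Unreachable and nothing moves.
- r.hand_in(): hands the job in; it is judged then, once.
Trained networks look in the newest picture that a camera, given by its name, has taken for a name from the list of things; names that differ only in an ending like _2 or _b are one class to them, and where a whole thing is asked for, a point or a joint stands for the part that bears it (a point fixed in the world has none). Each returns a list of dicts, best first, with "confidence" (0 to 1); they miss things now and then, are a little off and sometimes report something else, mostly with a low value. They report only what shows in the picture. A call takes as long as a camera call. They do not tell look-alikes from the thing itself.
- r.boxes_of(camera, label): "at" ([x, y, z] in m, in the coordinates of the camera as it stood for that picture, good to about 4 mm: the middle of the surface that is visible of it).
Readings, each from a call of its own:
- r.get_time(): time.
- r.get_joints(): joint angles.
- r.get_joint_vel(): joint speeds.
- r.get_tau(): joint torques, N m.
- r.get_tool_pos(): TCP position.
- r.get_tcp_rot(): TCP orientation.
- r.get_contact_force(): force on the tool from outside, world axes, zero at the start.
- r.get_torque(): the same for the moment, N m.
- r.get_grip_width(): finger opening in m.
- r.get_gripper_force(): force on a finger pad.
Only numpy, scipy, OpenCV 4.12 (cv2) and the standard library are available. Lean on these libraries where they do the work, as an engineer would, in place of code of your own. Each camera call takes 0.05 s, during which the arm holds its last target. There are 200 camera calls.

## Task

The dried root pieces in the metal weighing pan have been weighed. Pick the pan up by its handle, tip it over the white sample box so that all three pieces slide off into the box, then set the empty pan back down flat, roughly in the middle of the balance's platform. Do not knock over the brown glass bottle.

Things in the scene. Friction and masses are not known exactly. Their poses are not given: they have to be found in the camera images.
- pan: Metal weighing pan, loose, 0.28 kg: flat tray 150 mm long (its x) by 120 mm wide (its y), floor 3 mm thick, side walls 26 mm high, back wall 30 mm high at +x; the -x end has no wall: it is the pouring edge. Black bar handle above the back wall. Origin: centre of the underside; z up. Starts on the balance, pouring edge roughly towards the robot.
- pan_grip (a point): Centre of the pan's handle bar: the bar runs along the pan's y, 112 mm long, 14 mm thick along x, 24 mm high (z 56 to 80 mm above the pan's underside), at pan position (68, 0, 68) mm. It stands on two 10 mm posts at y = -48 and +48 mm; between them it is free underneath down to the 30 mm back wall (x = 75 mm). Axes as the pan's.
- pan_lip (a point): Middle of the pan's pouring edge, at its underside: pan position (-75, 0, 0) mm. Axes as the pan's.
- balance: White laboratory balance, fixed, 240 mm deep (x) by 190 mm wide (y); housing 56 mm high, dark display and blue keys on its top near the front (-x). Origin: centre of its underside; z up.
- platform (a point): Centre of the top face of the balance's square steel platform, 140 by 140 mm, 7 mm thick, its top 75 mm above the bench. Axes as the balance's.
- sample_box: Open-topped white plastic box, loose, 180 by 180 mm outside, 75 mm high, walls and floor 4 mm, 0.6 kg, standing on the bench. Origin: centre of its underside; z up, x and y along its sides.
- chunk0: Dried root piece 1 of 3 (all alike): a light brown lump 52 mm long (x), 30 mm wide (y), 24 mm high, about 35 g, rounded edges, starting flat in the pan. Origin: centre of its underside as it first lies; it turns with the piece.
- chunk1: Dried root piece 2 of 3 (all alike): a light brown lump 52 mm long (x), 30 mm wide (y), 24 mm high, about 35 g, rounded edges, starting flat in the pan. Origin: centre of its underside as it first lies; it turns with the piece.
- chunk2: Dried root piece 3 of 3 (all alike): a light brown lump 52 mm long (x), 30 mm wide (y), 24 mm high, about 35 g, rounded edges, starting flat in the pan. Origin: centre of its underside as it first lies; it turns with the piece.
- reagent_bottle: Bystander: brown glass bottle with a white cap, 64 mm diameter, 150 mm high, standing between the balance and the box, a little beyond them. Origin: centre of its underside.
Mind the look-alikes: they are no part of the job. Leave any turquoise look-alike of the chunk2 alone. What is shaped like the chunk0 but green is not meant.

How it is judged:
By the outcome, as a careful person would: the job done as asked, in the order asked, and still so for the second after the job is handed in, with the robot touching nothing.
It also fails if it takes over 64 s, if anything falls off the work surface, if the arm or the gripper's body presses on something with over 40 N, if the wrist force passes 120 N, or if a joint passes its speed limit or range.

## Working session

There is one attempt and no reset: what is moved stays moved. The work goes in short steps, each a Python script; the robot and the scene stay as the last script left them, time stands still between calls to the robot, and variables do not carry over. Pictures are saved under pics/ and viewed, at most 10 in all, crops included, and the job is handed in when it is done.

```bash
ls; mkdir -p pics; cat > h.py <<'E'
import numpy as np, cv2
from workcell import r
def cam2w(name):
    c=r.calibration(name)
    if name=="wrist":
        T=np.eye(4);T[:3,:3]=r.get_tcp_rot();T[:3,3]=r.get_tool_pos()
        return T@np.array(c["T_tool_cam"])
    R=cv2.Rodrigues(np.array(c["rvec"],float))[0];M=np.eye(4);M[:3,:3]=R.T;M[:3,3]=-R.T@np.array(c["tvec"],float).ravel();return M
def pix2w(name,u,v,z,M=None):
    c=r.calibration(name);M=cam2w(name) if M is None else M
    d=M[:3,:3]@np.array([(u-c["cx"])/c["fx"],(v-c["cy"])/c["fy"],1]);o=M[:3,3]
    return o+d*(z-o[2])/d[2]
def w2pix(name,p):
    c=r.calibration(name);q=np.linalg.inv(cam2w(name))@np.append(p,1)
    return np.array([c["fx"]*q[0]/q[2]+c["cx"],c["fy"]*q[1]/q[2]+c["cy"]])
def shot(name,f):
    im=r.camera(name);cv2.imwrite("pics/"+f,im[:,:,::-1]);return im
def find(name,l):
    M=cam2w(name)
    return [(np.round((M@np.append(b["at"],1))[:3],3).tolist(),round(b["confidence"],2)) for b in r.boxes_of(name,l)]
E
python3 - <<'E'
from h import *
np.set_printoptions(precision=3,suppress=True)
a=shot("scene","a.png");b=shot("side","b.png")
cv2.imwrite("pics/ab.png",cv2.resize(np.hstack([a,b]),(800,300))[:,:,::-1])
for n in("scene","side"):
    print(n,cam2w(n)[:3,3])
    for l in("pan","pan_grip","balance","sample_box","chunk0","reagent_bottle"): print(l,find(n,l))
print(r.get_tcp_rot(),r.get_time())
E
```

```text
pics
scene [1.337 0.041 0.81 ]
pan [([0.633, -0.212, 0.097], 0.72), ([0.535, -0.245, 0.103], 0.66), ([0.529, -0.193, 0.102], 0.5)]
pan_grip [([0.632, -0.221, 0.097], 0.66)]
balance [([0.618, -0.221, 0.056], 0.74), ([0.731, -0.004, 0.089], 0.18)]
sample_box [([0.437, 0.219, 0.024], 0.62), ([0.732, -0.006, 0.088], 0.38)]
chunk0 [([0.528, -0.193, 0.102], 0.62), ([0.595, -0.048, 0.022], 0.59), ([0.341, -0.116, 0.021], 0.53), ([0.76, -0.33, 0.022], 0.51), ([0.535, -0.246, 0.103], 0.47), ([0.602, -0.228, 0.094], 0.47)]
reagent_bottle [([0.731, -0.005, 0.089], 0.66)]
side [ 0.205 -0.666  0.68 ]
pan [([0.593, -0.23, 0.087], 0.83)]
pan_grip [([0.593, -0.227, 0.087], 0.79)]
balance [([0.472, -0.294, 0.055], 0.69)]
sample_box [([0.455, 0.24, 0.031], 0.89)]
chunk0 [([0.574, -0.232, 0.104], 0.96), ([0.523, -0.256, 0.101], 0.95), ([0.581, -0.05, 0.021], 0.77), ([0.518, -0.203, 0.102], 0.64), ([0.324, -0.121, 0.023], 0.6), ([0.746, -0.333, 0.025], 0.57)]
reagent_bottle [([0.694, -0.02, 0.08], 0.69)]
[[ 0.  1.  0.]
 [ 1. -0. -0.]
 [-0.  0. -1.]] 0.7
```

View pics/a.png

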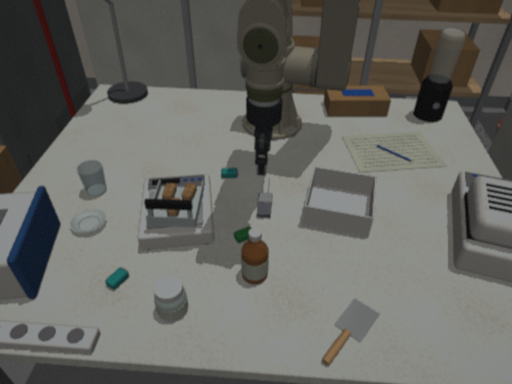

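View pics/b.png

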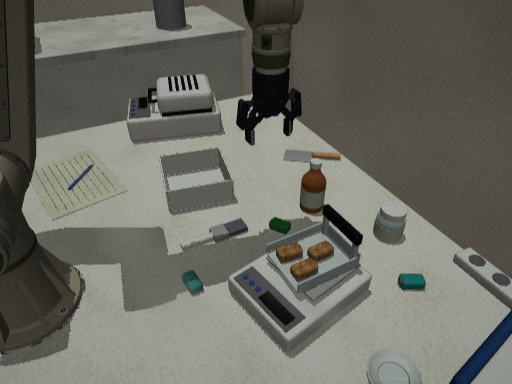

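The scene view shows the pan on the balance, with its handle at about (147–191, 204) and three brown pieces in it. The box is around (340, 200), the bottle at (255, 258), and the green and turquoise lumps lie on the bench. The side view agrees: handle from (326, 210) to (360, 242), box around (197, 180). Next I'll look closer with the wrist camera.

```bash
python3 - <<'E'
from h import *
np.set_printoptions(precision=3,suppress=True)
print(np.array(r.calibration("wrist")["T_tool_cam"]))
R=np.array([[0,1,0],[1,0,0],[0,0,-1.]])
for z in (.40,.36,.32):
  try: r.goto([.55,-.2,z],R);break
  except r.Unreachable: print("no",z)
a=shot("wrist","c.png"); M=cam2w("wrist");np.save("Mc.npy",M);print(M)
cv2.imwrite("pics/c2.png",cv2.resize(a,(800,600))[:,:,::-1])
for l in("pan","pan_grip","balance"): print(l,find("wrist",l))
E
```

```text
[[ 0.001 -0.958 -0.285  0.072]
 [ 1.     0.001  0.    -0.001]
 [ 0.    -0.285  0.958 -0.123]
 [ 0.     0.     0.     1.   ]]
[[ 1.     0.003 -0.001  0.55 ]
 [ 0.002 -0.959 -0.284 -0.127]
 [-0.002  0.284 -0.959  0.522]
 [ 0.     0.     0.     1.   ]]
pan [([0.58, -0.218, 0.081], 0.89)]
pan_grip [([0.578, -0.216, 0.075], 0.86)]
balance [([0.467, -0.22, 0.053], 0.85)]
```

View pics/c2.png

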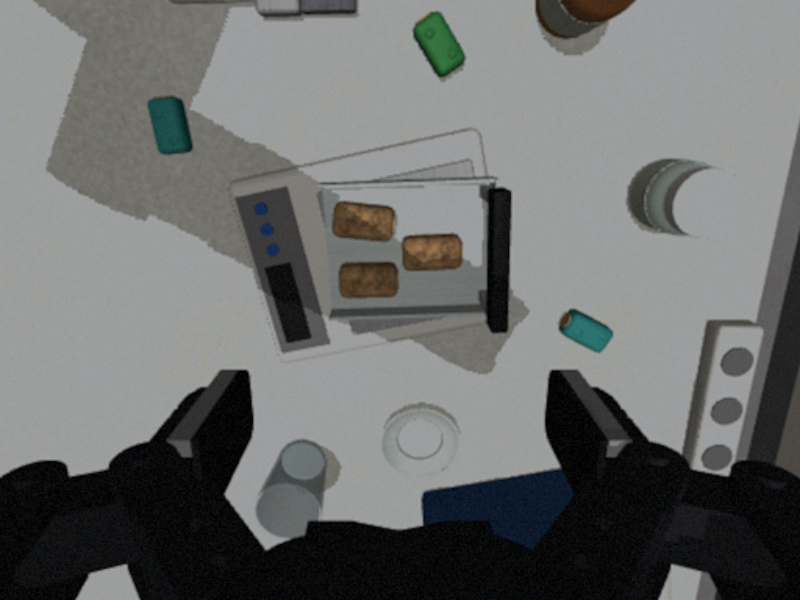

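The wrist picture (800x600) shows the handle's top from (501,190) to (498,330). The balance's top corners are at (232,182), (478,128) and (284,360), and a platform corner shows at (472,160). The balance is yawed a little relative to the pan.

```bash
python3 - <<'E'
from h import *
np.set_printoptions(precision=4,suppress=True)
M=np.load("Mc.npy");P=lambda u,v,z:pix2w("wrist",u*.64,v*.64,z,M)[:2]
ang=lambda d:np.degrees(np.arctan2(d[1],d[0]))
h1,h2=P(501,190,.155),P(498,330,.155);print("handle",h1,h2,(h1+h2)/2,np.linalg.norm(h1-h2),"pan yaw",ang(h1-h2)-90)
w1,w2=P(330,313,.104),P(492,308,.104);print("wall",w1,w2,ang(w2-w1))
w1,w2=P(330,184,.104),P(495,182,.104);print("wall",w1,w2,ang(w2-w1))
b=[P(232,182,.056),P(478,128,.056),P(284,360,.056)]
print("bal",b,np.linalg.norm(b[1]-b[0]),np.linalg.norm(b[2]-b[0]),ang(b[1]-b[0]),ang(b[0]-b[2])-90,"c",(b[1]+b[2])/2)
y=np.radians(12);y=np.radians((ang(b[1]-b[0])+ang(b[0]-b[2])-90)/2);Rz=np.array([[np.cos(y),-np.sin(y)],[np.sin(y),np.cos(y)]])
pc=P(472,160,.075);c=pc+Rz@[-.07,-.07];print("plat",pc,c,"in balance",Rz.T@(c-(b[1]+b[2])/2), "lower edge pt", Rz.T@(P(355,331,.075)-c))
# box from scene / side at z=.075
for n,pts in(("scene",[(313,171),(376,180),(370,233),(303,222)]),("side",[(160,156),(221,149),(233,181),(173,211)])):
    q=np.array([pix2w(n,u,v,.075)[:2] for u,v in pts]);print(n,q.tolist(),q.mean(0),[np.linalg.norm(q[i]-q[i-1]).round(3) for i in range(4)])
E
```

```text
handle [ 0.6234 -0.1638] [ 0.6276 -0.2726] [ 0.6255 -0.2182] 0.1089004426778926 pan yaw 2.2236291997746918
wall [ 0.4884 -0.2771] [ 0.632 -0.272] 2.0326852007216685
wall [ 0.4926 -0.1644] [ 0.6283 -0.1625] 0.8171402845685389
bal [array([ 0.3962, -0.1671]), array([ 0.6196, -0.1194]), array([ 0.4327, -0.3454])] 0.22846067079589574 0.18193492765963462 12.0700555642238 11.57691445049305 c [ 0.5261 -0.2324]
plat [ 0.6128 -0.1462] [ 0.5586 -0.2291] in balance [ 0.0325 -0.0034] lower edge pt [-0.0657 -0.0647]
scene [[0.37647551634477383, 0.1376244978613801], [0.4024486315173569, 0.31594193522285663], [0.6145970043700584, 0.2717380042184701], [0.5901492844883531, 0.10695933071473723]] [0.4959 0.2081] [np.float64(0.216), np.float64(0.18), np.float64(0.217), np.float64(0.167)]
side [[0.3877592440521284, 0.31263404705342335], [0.5617451592881266, 0.26772745345314575], [0.5267905721775124, 0.1025816341696596], [0.34728389205581034, 0.05610122892594038]] [0.4559 0.1848] [np.float64(0.26), np.float64(0.18), np.float64(0.169), np.float64(0.185)]
```

```bash
python3 - <<'E'
from h import *
R=np.array([[0,1,0],[1,0,0],[0,0,-1.]])
r.goto([.46,.22,.38],R)
a=shot("wrist","d.png");np.save("Md.npy",cam2w("wrist"));print(find("wrist","sample_box"),r.get_time())
cv2.imwrite("pics/d2.png",cv2.resize(a,(800,600))[:,:,::-1])
E
```

```text
[([0.453, 0.215, 0.005], 0.6)] 3.5667
```

View pics/d2.png

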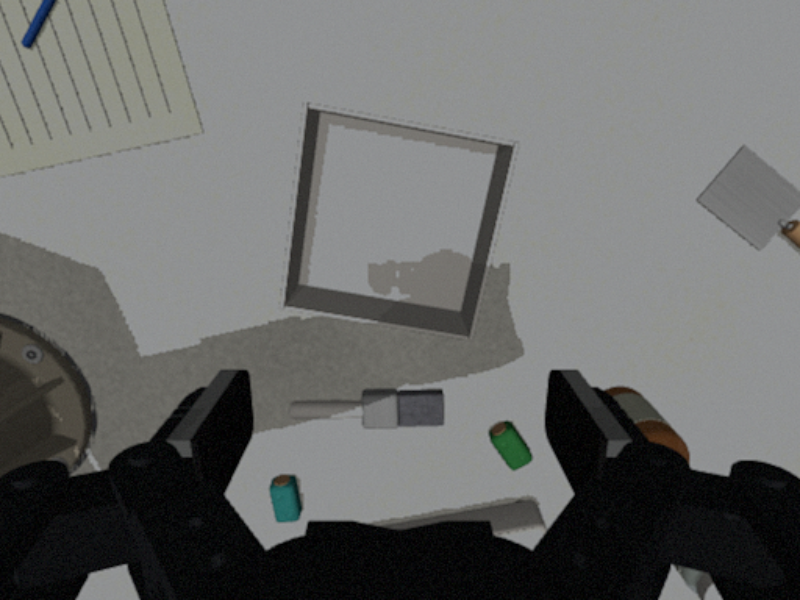

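The rim corners are at (307,103), (516,146), (470,336) and (285,304). I'll compute the box pose and check that the pour is feasible.

```bash
cat >> h.py <<'E'
from scipy.spatial.transform import Rotation as Ro
GRIP=np.array([.068,0,.068]);LIP=np.array([-.075,0,0])
def panR(yaw,tilt): return (Ro.from_euler('z',yaw,degrees=True)*Ro.from_euler('y',-tilt,degrees=True)).as_matrix()
def tool(Rp,s=1): return np.column_stack([s*Rp[:,1],s*Rp[:,0],-Rp[:,2]])
def grip_from_lip(lip,yaw,tilt): Rp=panR(yaw,tilt); return np.array(lip)+Rp@(GRIP-LIP)
E
python3 - <<'E'
from h import *
np.set_printoptions(precision=3,suppress=True)
M=np.load("Md.npy")
q=np.array([pix2w("wrist",u*.64,v*.64,.075,M)[:2] for u,v in((307,103),(516,146),(470,336),(285,304))])
d=q[1]-q[0]+q[2]-q[3];c=q.mean(0)
print(q,c,[np.linalg.norm(q[i]-q[i-1]).round(3) for i in range(4)],np.degrees(np.arctan2(d[1],d[0])))
for s in(1,-1):
  for yaw in range(-60,100,15):
    u=panR(yaw,0)[:2,0]; o=[]
    for t in (0,30,50,60,70):
        lip=np.r_[c+.02*u,.08]
        j=r.ik(grip_from_lip(lip,yaw,t),tool(panR(yaw,t),s)); o.append("--" if j is None else str(np.round(j).astype(int)))
    print(s,yaw,o)
print(r.ik([.6255,-.2182,.143],tool(panR(2,0))))
E
```

```text
[[0.386 0.317]
 [0.557 0.283]
 [0.526 0.114]
 [0.357 0.146]] [0.457 0.215] [np.float64(0.174), np.float64(0.174), np.float64(0.172), np.float64(0.171)] -10.81100768458159
1 -60 ['[ -1  17 -13  60   0 149]', '[ 20  11 -18  55 -29 168]', '[  34   16  -17   61  -50 -174]', '[  40   23  -13   70  -59 -161]', '[  45   32   -8   85  -65 -142]']
1 -45 ['[  2  21  -7  62   0 137]', '[ 19   8 -22  46 -27 151]', '[ 33   8 -28  41 -49 162]', '[ 40  11 -29  41 -60 170]', '[  46   18  -28   47  -70 -177]']
1 -30 ['[  5  25  -2  63   0 125]', '[ 19   6 -25  38 -22 135]', '[ 32   1 -38  21 -42 140]', '[ 39   1 -44  12 -54 142]', '[ 45   5 -50   0 -65 142]']
1 -15 ['[  9  27   2  65   0 114]', '[ 18   4 -28  32 -16 119]', '[ 28  -5 -46   8 -32 121]', '[ 34  -6 -55  -8 -41 120]', '--']
1 0 ['[ 12  29   5  66   0 102]', '[ 17   3 -30  28  -8 105]', '[ 23  -9 -52   0 -17 105]', '--', '--']
1 15 ['[16 30  7 67  0 91]', '[ 16   3 -30  27  -1  91]', '[ 17 -11 -54  -3  -1  91]', '--', '--']
1 30 ['[19 31  8 67  0 79]', '[ 15   3 -30  28   7  77]', '[ 10 -12 -54   0  15  77]', '--', '--']
1 45 ['[23 30  6 6
[... 1383 characters left out ...]
-54    0   15 -103]', '--', '--']
-1 45 ['[  23   30    6   66    0 -112]', '[  14    3  -29   31   15 -117]', '[   4  -10  -50    7   30 -119]', '--', '--']
-1 60 ['[  26   28    4   65    0 -124]', '[  14    5  -27   37   21 -132]', '[   0   -5  -44   20   42 -138]', '[  -8   -7  -52   12   53 -141]', '--']
-1 75 ['[  29   26    0   64    0 -136]', '[  13    7  -24   45   26 -149]', '[  -2    2  -35   38   48 -160]', '[ -10    4  -39   39   60 -170]', '[-17   9 -39  47  70 174]']
-1 90 ['[  32   23   -5   62    0 -148]', '[  13    9  -20   54   29 -166]', '[ -3  10 -25  58  50 176]', '[-10  15 -24  66  59 161]', '[-16  24 -22  80  65 141]']
[-26.167  30.237   6.138  65.9     0.     61.833]
```

```bash
python3 - <<'E'
from h import *
np.set_printoptions(precision=3,suppress=True)
T=tool(panR(2,0)); g=np.array([.6255,-.2182,.143])
r.set_gripper(.06)
r.goto(g+[0,0,.12],T)
print(r.servo_line(g.tolist(),vel=.12,until_force=8),r.get_tool_pos())
r.set_gripper(0,100)
print(r.get_grip_width(),r.get_gripper_force(),r.get_contact_force())
r.servo_line((g+[0,0,.03]).tolist(),vel=.06)
r.servo_line((g+[0,0,.17]).tolist(),vel=.15)
print(r.get_grip_width(),r.get_contact_force(),r.get_torque(),r.get_tool_pos(),r.get_time())
a=shot("side","e.png");b=shot("wrist","e2.png")
cv2.imwrite("pics/e3.png",cv2.resize(np.hstack([a,b]),(800,300))[:,:,::-1])
E
```

```text
False [ 0.626 -0.218  0.144]
0.01228053898819123 98.20461988449097 [ 0.096 -0.394  3.191]
0.012731370555282522 [-0.488  0.572 -3.865] [ 0.049 -0.077  0.011] [ 0.625 -0.218  0.312] 9.075
```

View pics/e3.png

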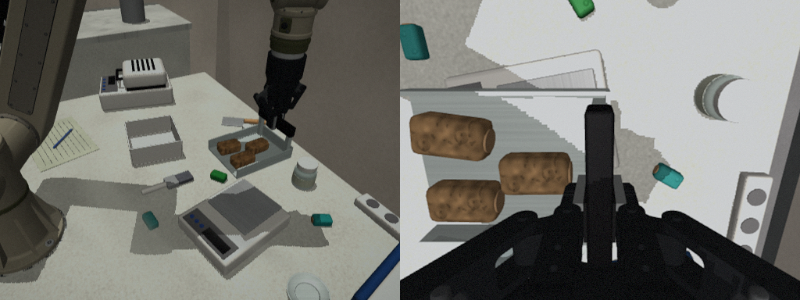

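```bash
python3 - <<'E'
from h import *
np.set_printoptions(precision=3,suppress=True)
q=np.array([pix2w("side",u/.78125,v/.78125,.075,cam2w("side"))[:2] for u,v in((245,181),(288,207),(243,237),(203,207))]);print("plat",q.mean(0))
yaw=79;c=np.array([.457,.215]);u=panR(yaw,0)[:2,0];L=c+.035*u
def go(t,z,vel):
    r.servo_line(grip_from_lip(np.r_[L,z],yaw,t).tolist(),frame=tool(panR(yaw,t)),vel=vel)
go(-4,.24,.16)
go(-2,.11,.12); print(r.get_time(),r.get_joints())
for t in (15,28,38): go(t,.1 if t<28 else .085,.08)
r.hold(.3);a=shot("scene","f.png")
for t in (48,58,66): go(t,.085,.1)
r.hold(.6)
print(r.get_time(),r.get_contact_force(),r.get_grip_width())
b=shot("scene","f2.png")
cv2.imwrite("pics/f3.png",cv2.resize(np.hstack([a,b]),(800,300))[:,:,::-1])
E
```

```text
plat [ 0.554 -0.239]
14.4333 [31.931 26.766  4.925 69.432 -1.467 42.945]
18.2333 [ 0.438 -0.448 -1.753] 0.012457257165331003
```

View pics/f3.png

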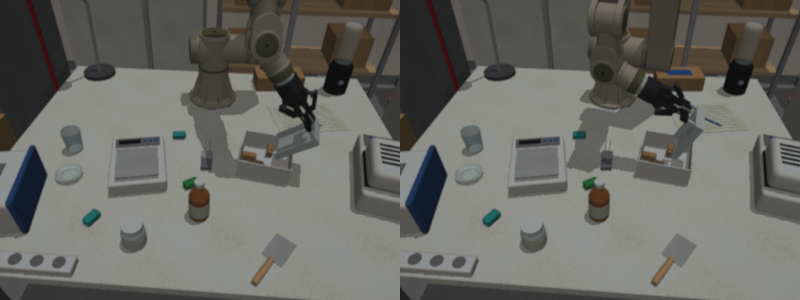

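```bash
python3 - <<'E'
from h import *
np.set_printoptions(precision=3,suppress=True)
p=np.array(r.get_tool_pos());r.servo_line((p+[0,0,.1]).tolist(),vel=.1);r.hold(.3)
print(r.get_time(),r.get_contact_force())
a=shot("scene","g.png");print(find("scene","chunk0"));b=shot("side","g2.png");print(find("side","chunk0"))
cv2.imwrite("pics/g3.png",np.hstack([cv2.resize(a[120:260,270:410],(400,400)),cv2.resize(b[100:240,130:270],(400,400))])[:,:,::-1])
E
```

```text
19.7333 [-0.526 -0.345 -1.648]
[([0.595, -0.05, 0.022], 0.77), ([0.446, 0.153, 0.033], 0.76), ([0.419, 0.232, 0.035], 0.66), ([0.764, -0.328, 0.024], 0.6), ([0.481, 0.182, 0.027], 0.58), ([0.508, 0.268, 0.29], 0.57), ([0.342, -0.115, 0.019], 0.43)]
[([0.745, -0.338, 0.021], 0.81), ([0.32, -0.123, 0.023], 0.81), ([0.401, 0.229, 0.032], 0.47)]
```

View pics/g3.png

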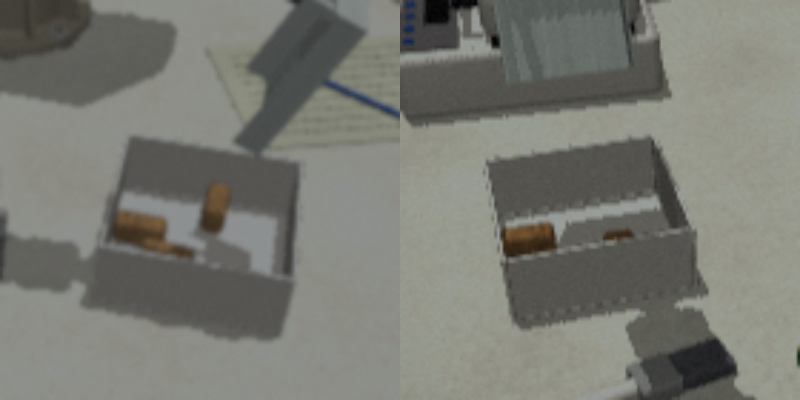

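All three pieces are in the box: two at its left side, around (140–170, 225–250) in the crop, and one at (215,205). The pan is empty, so I'll carry it back.

```bash
python3 - <<'E'
from h import *
np.set_printoptions(precision=3,suppress=True)
p=np.array(r.get_tool_pos())
r.servo_line([p[0],p[1],.33],frame=tool(panR(79,10)),vel=.15)
yaw=10;C=np.array([.558,-.230,.075]);g=C+panR(yaw,0)@GRIP;T=tool(panR(yaw,0))
r.servo_line((g+[0,0,.15]).tolist(),frame=T,vel=.22)
r.servo_line((g+[0,0,.02]).tolist(),vel=.12);r.hold(.3)
print(r.get_contact_force(),r.get_time())
print(r.servo_line((g+[0,0,-.004]).tolist(),vel=.03,until_force=3),r.get_tool_pos()-g,r.get_contact_force(),r.get_torque())
a=shot("side","i.png")
r.set_gripper(.03);r.set_gripper(.06)
r.servo_line((g+[0,0,.14]).tolist(),vel=.12)
r.goto([.55,-.2,.40],np.array([[0,1,0],[1,0,0],[0,0,-1.]]))
b=shot("wrist","i2.png");np.save("Mi.npy",cam2w("wrist"));c=shot("side","i4.png");print(r.get_time())
cv2.imwrite("pics/i3.png",np.hstack([cv2.resize(b[60:260,100:360],(400,308)),cv2.resize(c[170:370,200:460],(400,308))])[:,:,::-1])
E
```

```text
[ 0.806 -0.633 -1.948] 24.9833
True [0.    0.    0.001] [0.194 0.613 3.686] [ 0.    -0.128 -0.012]
28.4
```

View pics/i3.png

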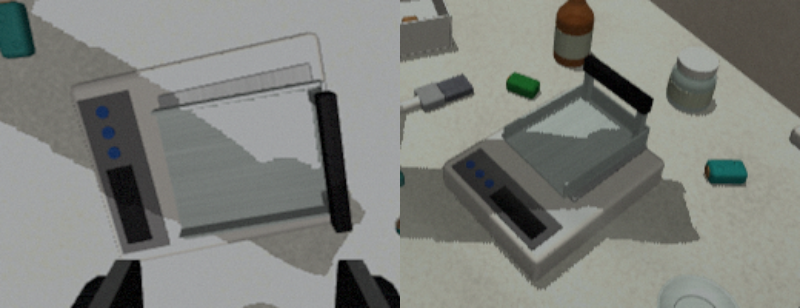

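The pan sits flat and about centred on the platform. The strip of platform showing above it in the wrist crop, at (235,85), fits the 10 mm margin plus parallax. The bottle is still standing and the gripper is clear.

```bash
python3 -c "
from workcell import r
print(r.hand_in())"
```

```text
the job is handed in; nothing more can be done
None
```

I tipped all three root pieces into the sample box, set the empty pan back flat and about centred on the balance platform, left the bottle standing, and handed the job in at about 28 s.

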